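# Shake out the bench suction's filter cartridge

## Robot

A 6-joint arm with a two-finger parallel gripper is mounted at the origin on the work surface. World frame = base frame: x ahead of the robot, y to its left, z up, the work surface at z = 0. Lengths are in m, angles in rad, forces in N, time in s.
With the tool pointing down it reaches from about 0.35 to 0.775 m from the base axis. Payload 5.5 kg.
Tool frame: the origin (TCP) lies at the very end of the fingers, on their centre line; the grasp point (between the pads) lies 19 mm behind it; z points along the fingers, y is the direction in which the jaws open and shut (so a half turn about z gives the same grasp; the last joint's range is limited). The gripper opens to 85 mm and grips with 20 to 120 N. Pads are 22 mm wide; open, the fingers measure 114 mm over their backs; the gripper's body (76 mm by 85 mm) begins 54 mm behind the grasp point. The pads swing forward as they close: fully open they stand 13 mm farther back than shut.
Start: joints at [-1.27, 0.313, 0.046, 1.304, 0, 1.431], TCP at [0.245, -0.52, 0.231] pointing down, gripper open.
Joint ranges: [-2.76, 2.76], [-0.86, 1.69], [-1.03, 1.26], [-2.2, 2.34], [-1.47, 1.5], [-3.14, 3.14]. Speed limits (rad/s): [2.57, 2.57, 3.14, 3.14, 3.14, 3.14].

## Interface

Orientations are given as a unit quaternion [w, x, y, z].
In Python, from workcell import get_state, imaging, env, spotter gives the robot as it stands.
- The arm moves only by the tool play_rows, never from a script. Its argument "moves" is a list of rows, each an object with "claw": the finger opening in cm, from 0 to 8.54; "delta_pos": the shift along the tool's x, y, z in cm, a list of three; "twist": the turn about the tool's z in degrees. A call has 1 to 12 rows; each row is the pose to reach, as a shift and turn from the pose commanded when the call began, along the tool's axes at that moment; what a row does not reach only later rows make up. A row lasts 1/8 s, in which the tool goes at most 62.5 mm and 10.7 degrees, less where a joint would pass 70% of its speed; a pose out of reach is approached as far as the arm can. A call with a gripper value outside its range is refused whole. The fingers move at their own pace and stop on an object; "force" is the grip in N (left out, the last holds). Time passes only in rows, so rows that repeat a pose let the fingers close. It gives the time, the measured TCP pose, the force and the opening at its end, in the units of the state.
- get_state(): the state, without advancing time (a new reading comes with each control period).
- imaging.read_camera(name): name is "scene" or "side" or "wrist"; returns the picture (480x640x3 uint8, red, green, blue); there is no depth.
- imaging.camera_info(name): a dict with "fx", "fy", "cx", "cy" (pixels), "world_to_cam" (4x4, takes a point from world to camera coordinates). Camera axes: x right, y down, z forward; pixel columns grow to the right and rows downward; lengths in m; the calibration is good to about 2 mm. A picture is of the moment at which its call begins: read the wrist's pose just before it. camera_info takes no time and is no camera call; for the wrist camera it gives the pose at the moment of the call.
- env.hand_in(): hands the job in, once; it reports no verdict.
Trained networks look in the newest picture that a camera, given by its name, has taken for a name from the list of things; names that differ only in an ending like _2 or _b are one class to them, and where a whole thing is asked for, a point or a joint stands for the part that bears it (a point fixed in the world has none). Each returns a list of dicts, best first, with "conf" (0 to 1); they miss things now and then, are a little off and sometimes report something else, mostly with a low value. They report only what shows in the picture. A call takes as long as a camera call. They do not tell look-alikes from the thing itself.
- spotter.spot_in(camera, query): "extent" ([left, top, right, bottom] in pixels, round what is visible of it).
The state is a dict: "clock": time; "joint_pos": joint angles; "qvel": joint speeds; "tau": joint torques, N m; "tcp_pos": TCP position; "orientation": TCP orientation; "wrist_force": force on the tool from outside, world axes, zero at the start; "ft_torque": the same for the moment, N m; "finger_gap": finger opening in m.
Only numpy, scipy, OpenCV 4.12 (cv2) and the standard library are available. Lean on these libraries where they do the work, as an engineer would, in place of code of your own. Each camera call takes 0.05 s, during which the arm holds its last target. There are 200 camera calls.

## Task

The bench suction's filter cartridge needs shaking out: lay it in the grey cradle, without dropping it, with its orange pull handle sticking out through the slotted end, and let go of it. Then take the orange handle, draw it out against its spring all the way to the stop, hold it there for a full second, and ease it back home under control rather than letting it snap back. Leave the cartridge seated in the cradle, and the other things on the bench where they are.

Things in the scene. Friction and masses are not known exactly. Their poses are not given: they have to be found in the camera images.
- cartridge: loose filter cartridge, 0.4 to 0.65 kg: a block 110 x 50 x 50 mm with white pleats and blue end caps, lying flat. Origin: centre of the block's underside (the handle not counted); z up, its own x along the length, the orange pull handle on the -x side. Grip it across y (50 mm).
- puller (a joint): how far the orange handle is drawn out along the cartridge's -x: 0 home, 0.040 m at the stop; the spring pulls it home with about 2.5 N at home, 6 N at the stop
- puller_grip (a point): middle of the orange handle, an upright plate 14 (x) x 32 (y) x 52 mm (z), 8 to 60 mm above the cartridge's underside. When home it is 107 mm from the cartridge's origin along -x, 34 mm above its underside. A steel rod 10 mm thick, 25 mm above the underside, joins it to the block, with 45 mm clear between plate and block when home. Axes as the cartridge.
- cradle: fixed grey base plate 160 (x) x 96 (y) x 12 mm with a pocket 120 x 60 mm for the cartridge's block (5 mm free all round). Aluminium cheeks at the pocket's corners, 22 mm above its floor, leave 70 mm of each long side open; end walls 10 mm thick, 33 mm above the floor. The -x wall has a slot 26 mm wide, open upwards, for the rod. Origin: centre of the plate's underside, z up.
- cradle_seat (a point): centre of the pocket's floor, 12 mm above the bench, axes as the cradle: the cartridge's origin belongs here, its x along this x (handle beyond the slotted -x wall)
- wax_tin: bystander, to be left alone: round blue tin with red wax, 64 mm wide, 28 high; origin under its centre
- small_tin: bystander, to be left alone: round blue tin with dark red wax, 50 mm wide, 22 high; origin under its centre
- model: bystander, to be left alone: white plaster tooth model, 56 x 56 mm, 31 high; origin under its centre
- bowl: bystander, to be left alone: green rubber mixing bowl, 110 mm wide, 55 high; origin under its centre
- wax_knife: bystander, to be left alone: wax knife (spatula) lying flat, 160 mm long, along its own x; origin under its centre
- bottle: bystander, to be left alone: small amber bottle, 52 mm wide, 110 high; origin under its centre
- articulator: bystander, to be left alone: steel and brass articulator with plaster jaws, 90 x 70 mm, about 110 high; origin under its centre
Things that resemble listed ones, but are neither listed nor needed, are in the scene too. Of the things that look like the cartridge, the middle-sized one is meant.

How it is judged:
By the outcome, as a careful person would: the job done as asked, in the order asked, and still so for the second after the job is handed in, with the robot touching nothing.
It also fails if it takes over 56 s, if anything falls off the work surface, if the arm or the gripper's body presses on something with over 40 N, if the wrist force passes 120 N, or if a joint passes its speed limit or range.

## Working session

There is one attempt and no reset: what is moved stays moved. The work goes in short steps, Python scripts to look and compute and a tool call to move; the robot and the scene stay as the last step left them, time stands still between calls to the robot, and variables do not carry over. Pictures are saved under pics/ and viewed, about 8 in all and at most 12, crops included, and the job is handed in when it is done.

Besides the shell and the picture viewer there is one more tool, called after "Call:" as a command line: name --argument value ..., lists and objects as JSON in quotes. play_rows: Moves the arm, as the interface text tells. Its arguments: {"type":"object","properties":{"moves":{"type":"array"},"force":{"type":"number"}},"required":["moves"]}

```bash
mkdir -p pics; ls
cat > h.py <<'E'
import numpy as np, cv2
from workcell import get_state, imaging, env, spotter
def snap(c,n):
    im=imaging.read_camera(c); cv2.imwrite(f'pics/{n}.png',im[:,:,::-1]); return im
def ray(c,uv,z,info=None):
    i=info or imaging.camera_info(c); T=np.array(i['world_to_cam']); R,t=T[:3,:3],T[:3,3]
    d=R.T@np.array([(uv[0]-i['cx'])/i['fx'],(uv[1]-i['cy'])/i['fy'],1]); o=-R.T@t
    return o+d*(z-o[2])/d[2]
def proj(c,p,info=None):
    i=info or imaging.camera_info(c); T=np.array(i['world_to_cam']); q=T[:3,:3]@np.array(p)+T[:3,3]
    return np.array([q[0]/q[2]*i['fx']+i['cx'],q[1]/q[2]*i['fy']+i['cy']])
E
python3 - <<'E'
from h import *
s=get_state(); print(s['clock'],s['tcp_pos'],s['orientation'],s['wrist_force'],s['finger_gap'])
for c in ['scene','side']:
    snap(c,c+'0')
    i=imaging.camera_info(c);T=np.array(i['world_to_cam']);print(c,i['fx'],-T[:3,:3].T@T[:3,3],T[2,:3])
    for q in ['cartridge','cradle','puller_grip']:
        print(q,[(np.round(d['extent']).tolist(),round(d['conf'],2)) for d in spotter.spot_in(c,q)])
E
```

```text
pics
0.0 [ 0.24517165 -0.51954403  0.23040411] [-9.09616716e-04  9.75806685e-01  2.18633212e-01 -7.35532633e-05] [-0.2833625  -0.60804838 -0.50830924] 0.08568034444040802
scene 523.2972131376737 [ 1.17468454 -0.46838697  1.14184306] [-0.44767263  0.36135304 -0.81793227]
cartridge [([346.0, 191.0, 409.0, 238.0], 0.81), ([304.0, 129.0, 371.0, 178.0], 0.65), ([426.0, 239.0, 470.0, 275.0], 0.64), ([151.0, 301.0, 172.0, 324.0], 0.6), ([325.0, 264.0, 348.0, 295.0], 0.31)]
cradle [([232.0, 261.0, 300.0, 324.0], 0.58), ([348.0, 191.0, 368.0, 211.0], 0.44)]
puller_grip [([303.0, 155.0, 327.0, 179.0], 0.88), ([346.0, 192.0, 367.0, 214.0], 0.65), ([344.0, 190.0, 408.0, 241.0], 0.45), ([297.0, 240.0, 324.0, 262.0], 0.43)]
side 466.55589489403513 [-0.03523562  0.78280575  0.63260868] [ 0.54444114 -0.66623883 -0.50961717]
cartridge [([278.0, 292.0, 377.0, 389.0], 0.83), ([226.0, 261.0, 297.0, 305.0], 0.78), ([164.0, 246.0, 211.0, 277.0], 0.67)]
cradle []
puller_grip [([347.0, 290.0, 373.0, 330.0], 0.68), ([275.0, 274.0, 300.0, 298.0], 0.55), ([328.0, 205.0, 395.0, 243.0], 0.55), ([194.0, 260.0, 209.0, 273.0], 0.44)]
```

View pics/scene0.png

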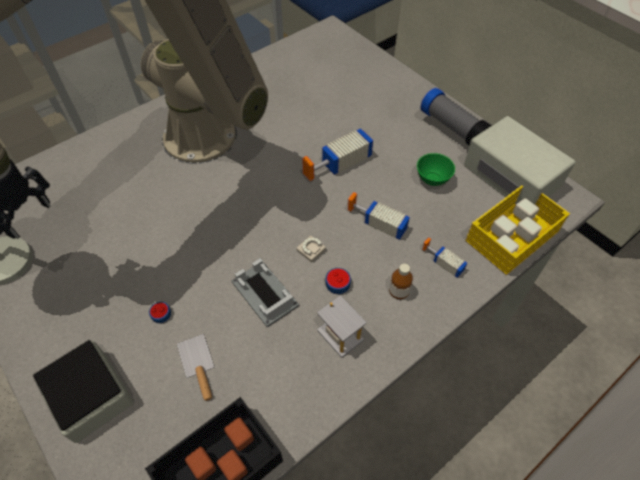

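View pics/side0.png

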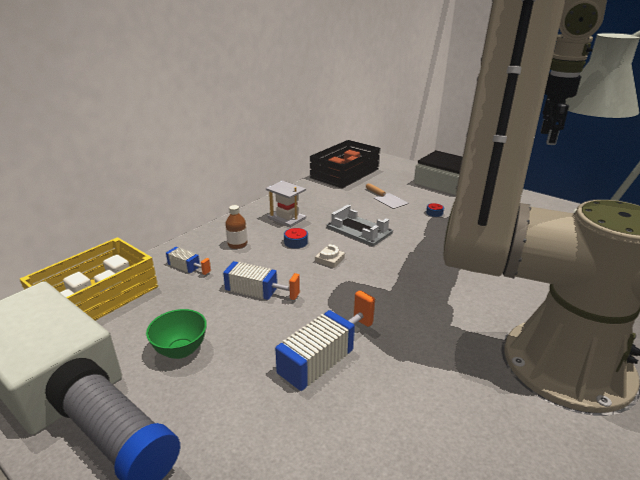

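The scene picture shows three cartridges; the middle-sized one is at about (378,215) with its handle at (352,202). The cradle is at about (265,290). I'll enlarge that area to pick corners.

Run:
```python
from h import *
im=cv2.imread('pics/scene0.png'); a=cv2.resize(im[185:245,340:415],None,fx=6,fy=6,interpolation=cv2.INTER_CUBIC)
b=cv2.resize(im[255:330,225:305],None,fx=6,fy=6,interpolation=cv2.INTER_CUBIC)
o=np.zeros((600,800,3),np.uint8); 
a=cv2.resize(im[188:242,343:413],(390,301),interpolation=cv2.INTER_CUBIC); b=cv2.resize(im[257:327,228:300],(400,389),interpolation=cv2.INTER_CUBIC)
o[:301,:390]=a;o[:389,400:]=b
s=cv2.imread('pics/side0.png')
o[395:595,0:390]=cv2.resize(s[255:305,215:312],(390,200),interpolation=cv2.INTER_CUBIC)
o[395:595,400:800]=cv2.resize(s[202:247,320:400],(400,200),interpolation=cv2.INTER_CUBIC)
cv2.imwrite('pics/crop0.png',o)
```

```text
(no output)
```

View pics/crop0.png

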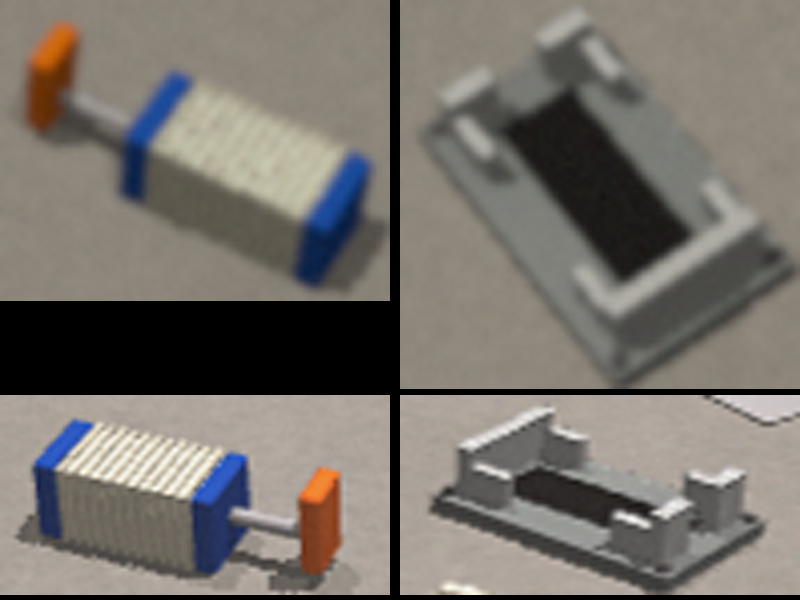

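```bash
cat > fit.py <<'E'
from h import *
from scipy.optimize import least_squares
S,D=imaging.camera_info('scene'),imaging.camera_info('side')
f=lambda u,v,x0,y0,sx,sy:((u+.5)/sx-.5+x0,(v+.5)/sy-.5+y0)
a=lambda u,v:f(u,v,343,188,390/70,301/54); b=lambda u,v:f(u-400,v,228,257,400/72,389/70)
c=lambda u,v:f(u,v-395,215,255,390/97,4); d=lambda u,v:f(u-400,v-395,320,202,5,200/45)
def fit(obs,g):
    def r(p):
        C,s=np.cos(p[2]),np.sin(p[2]); 
        return np.concatenate([proj(0,[p[0]+C*l[0]-s*l[1],p[1]+s*l[0]+C*l[1],l[2]],i)-uv for i,uv,l in obs])
    q=least_squares(r,g,loss='soft_l1'); print(np.round(q.x,4),np.degrees(q.x[2]).round(1));print(np.round(q.fun.reshape(-1,2),1).tolist()); return q.x
if __name__=='__main__':
    h=ray('scene',a(52,80),.034); k=ray('scene',a(230,165),.04); print(h,k)
    th=np.arctan2(*(k-h)[1::-1]); print(np.degrees(th))
    for uv in [(422,133),(612,378),(790,264)]: print(ray('scene',b(*uv),.012))
    for uv in [(432,505),(668,583),(763,520)]: print(ray('side',d(*uv),.012))
    for uv in [(180,73),(130,146),(368,157),(312,203)]: print('sc',ray('scene',a(*uv),.05))
    for uv in [(198,490),(245,457),(85,423),(38,465)]: print('sd',ray('side',c(*uv),.05))
E
python3 fit.py
```

```text
[0.52001479 0.17271976 0.034     ] [0.61679231 0.20070065 0.04      ]
16.125955618690167
[ 0.5084191  -0.21630634  0.012     ]
[ 0.66169893 -0.2207882   0.012     ]
[ 0.66620537 -0.12812192  0.012     ]
[ 0.65388197 -0.11209636  0.012     ]
[ 0.50149897 -0.11546016  0.012     ]
[ 0.5027352 -0.2116873  0.012    ]
sc [0.56532395 0.21441927 0.05      ]
sc [0.58346865 0.16557436 0.05      ]
sc [0.65965816 0.24864768 0.05      ]
sc [0.66261123 0.20901665 0.05      ]
sd [0.57164641 0.21159243 0.05      ]
sd [0.57393992 0.17248431 0.05      ]
sd [0.66781536 0.2050042  0.05      ]
sd [0.65619668 0.25020827 0.05      ]
```

```bash
cat > run1.py <<'E'
from fit import *
car=[(S,a(180,73),(-.055,.025,.05)),(S,a(130,146),(-.055,-.025,.05)),(S,a(368,157),(.055,.025,.05)),(S,a(125,197),(-.055,-.025,0)),(S,a(304,277),(.055,-.025,0)),
(D,c(198,490),(-.055,.025,.05)),(D,c(245,457),(-.055,-.025,.05)),(D,c(85,423),(.055,-.025,.05)),(D,c(38,465),(.055,.025,.05)),(D,c(205,573),(-.055,.025,0))]
cr=[(S,b(422,133),(-.08,-.048,.012)),(S,b(612,378),(.08,-.048,.012)),(S,b(790,264),(.08,.048,.012)),
(D,d(432,505),(.08,.048,.012)),(D,d(668,583),(-.08,.048,.012)),(D,d(763,520),(-.08,-.048,.012))]
p=fit(car,[.615,.21,.33]); q=fit(cr,[.583,-.166,0]); 
s=get_state(); from scipy.spatial.transform import Rotation as R
w=s['orientation']; M=R.from_quat([w[1],w[2],w[3],w[0]]).as_matrix(); print(M.round(3)); 
t=np.array([p[0],p[1],.15]); print((M.T@(t-s['tcp_pos'])*100).round(2))
print([ (n,i and np.round(i,3).tolist()) for n,i in [('j',s['joint_pos'])]])
E
python3 run1.py
```

```text
[0.6207 0.2098 0.2979] 17.1
[[-0.3, -1.6], [-0.8, -2.6], [2.0, 1.2], [-1.2, -0.4], [2.0, 3.5], [1.7, 3.1], [0.3, -0.8], [-2.8, -2.5], [-2.8, -1.6], [1.1, 1.0]]
[ 0.5841 -0.1704 -0.0353] -2.0
[[-1.1, -1.7], [0.0, 0.3], [0.8, -0.8], [-0.4, -3.1], [-0.5, -1.2], [0.8, -0.5]]
[[ 0.904  0.427 -0.   ]
 [ 0.427 -0.904  0.   ]
 [ 0.    -0.    -1.   ]]
[ 65.09 -50.     8.13]Traceback (most recent call last):
  File "run1.py", line 10, in <module>
    print([ (n,i and np.round(i,3).tolist()) for n,i in [('j',s['joint_pos'])]])
               ^^^^^^^^^^^^^^^^^^^^^^^^^^^^
ValueError: The truth value of an array with more than one element is ambiguous. Use a.any() or a.all()
```

Call:
play_rows --moves '[{"claw":8.5,"delta_pos":[65,-50,0],"twist":-110},{"claw":8.5,"delta_pos":[65,-50,0],"twist":-110},{"claw":8.5,"delta_pos":[65,-50,0],"twist":-110},{"claw":8.5,"delta_pos":[65,-50,0],"twist":-110},{"claw":8.5,"delta_pos":[65,-50,0],"twist":-110},{"claw":8.5,"delta_pos":[65,-50,0],"twist":-110},{"claw":8.5,"delta_pos":[65,-50,0],"twist":-110},{"claw":8.5,"delta_pos":[65,-50,0],"twist":-110},{"claw":8.5,"delta_pos":[65,-50,0],"twist":-110},{"claw":8.5,"delta_pos":[65,-50,0],"twist":-110},{"claw":8.5,"delta_pos":[65,-50,0],"twist":-110},{"claw":8.5,"delta_pos":[65,-50,0],"twist":-110}]'

```text
clock: 1.9
tcp_pos: [0.5887, 0.1492, 0.2314]
orientation: [0.0, 0.38, 0.925, 0.0]
wrist_force: [0.9, -0.5, 0.3]
finger_gap: 0.0849
```

Call:
play_rows --moves '[{"claw":8.5,"delta_pos":[2,6.6,-3],"twist":-62},{"claw":8.5,"delta_pos":[2,6.6,-3],"twist":-62},{"claw":8.5,"delta_pos":[2,6.6,-3],"twist":-62},{"claw":8.5,"delta_pos":[2,6.6,-3],"twist":-62},{"claw":8.5,"delta_pos":[2,6.6,-3],"twist":-62},{"claw":8.5,"delta_pos":[2,6.6,-3],"twist":-62},{"claw":8.5,"delta_pos":[2,6.6,-3],"twist":-62},{"claw":8.5,"delta_pos":[2,6.6,-3],"twist":-62}]'

```text
clock: 2.9
tcp_pos: [0.6201, 0.2081, 0.2612]
orientation: [-0.0, -0.149, 0.989, -0.0]
wrist_force: [-0.6, 0.5, 0.0]
finger_gap: 0.0849
```

Run:
```python
from h import *
s=get_state(); print(s['tcp_pos'],s['orientation'],np.round(s['joint_pos'],3))
i=imaging.camera_info('wrist'); np.save('w1.npy',i['world_to_cam']); T=np.array(i['world_to_cam']);print(i['fx'],i['cx'],-T[:3,:3].T@T[:3,3],T[:3,:3].round(3))
snap('wrist','w1')
C,S_=np.cos(.298),np.sin(.298)
for l in [(-.055,.025,.05),(-.055,-.025,.05),(.055,-.025,.05),(.055,.025,.05)]: print(proj('wrist',[.6207+C*l[0]-S_*l[1],.2098+S_*l[0]+C*l[1],l[2]]).round(0))
```

```text
[0.6201187  0.20807988 0.26123092] [-2.46079340e-05 -1.48841673e-01  9.88861038e-01 -4.70153512e-05] [ 0.201  0.473  0.355  1.453 -0.    -0.098]
357.473003012526 325.11577593806976 [0.54097847 0.18452695 0.40356792] [[-0.295  0.956  0.001]
 [ 0.905  0.279  0.321]
 [ 0.307  0.095 -0.947]]
[352. 144.]
[300. 144.]
[302. 251.]
[349. 251.]
```

View pics/w1.png

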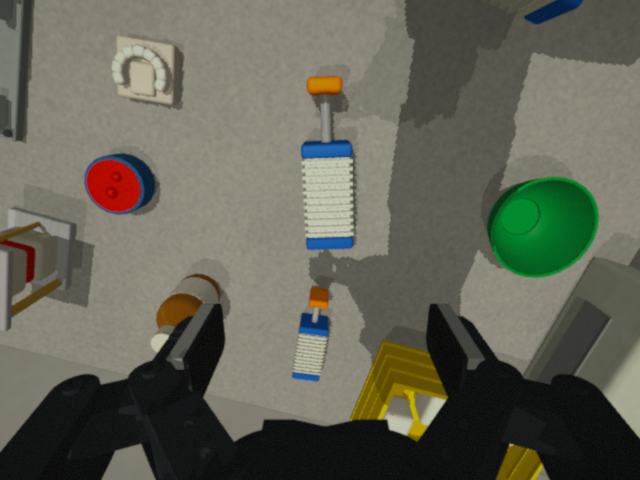

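The wrist picture shows the middle cartridge at (302–354, 141–248), handle at (324,85), nearly aligned with the jaws. I'll segment it to refine the pose.

Run:
```python
from h import *
i=imaging.camera_info('wrist'); im=cv2.imread('pics/w1.png'); hsv=cv2.cvtColor(im,cv2.COLOR_BGR2HSV)
blue=cv2.inRange(hsv,(105,120,50),(125,255,255)); org=cv2.inRange(hsv,(5,150,120),(25,255,255))
def comps(m):
    n,l,st,ce=cv2.connectedComponentsWithStats(m)
    for k in range(1,n):
        if st[k,4]>150 and 290<ce[k,0]<365 and ce[k,1]<270:
            r=cv2.minAreaRect(np.argwhere(l==k)[:,::-1].astype(np.float32)); yield cv2.boxPoints(r)
B=list(comps(blue)); O=list(comps(org))
for n,L,z in [('blue',B,.05),('orange',O,.06)]:
    for b in L: print(n,b.round(1).tolist()); print(np.array([ray('wrist',p+0*p,z)[:2] for p in b]).round(4).tolist())
```

```text
blue [[300.6000061035156, 141.3000030517578], [350.79998779296875, 139.1999969482422], [351.5, 155.89999389648438], [301.29998779296875, 158.0]]
[[0.5726, 0.17], [0.5566, 0.2153], [0.5713, 0.221], [0.5876, 0.175]]
blue [[306.6000061035156, 237.89999389648438], [352.0, 236.3000030517578], [352.3999938964844, 247.60000610351562], [307.0, 249.1999969482422]]
[[0.6653, 0.2029], [0.6496, 0.2478], [0.6614, 0.2522], [0.6773, 0.2069]]
orange [[306.5, 76.9000015258789], [340.79998779296875, 75.4000015258789], [341.6000061035156, 91.80000305175781], [307.20001220703125, 93.30000305175781]]
[[0.5171, 0.1602], [0.507, 0.1888], [0.5196, 0.1936], [0.5298, 0.1646]]
```

Call:
play_rows --moves '[{"claw":8.5,"delta_pos":[0.15,0.4,5],"twist":-2.3},{"claw":8.5,"delta_pos":[0.15,0.4,10],"twist":-2.3},{"claw":8.5,"delta_pos":[0.15,0.4,15],"twist":-2.3},{"claw":8.5,"delta_pos":[0.15,0.4,19],"twist":-2.3},{"claw":8.5,"delta_pos":[0.15,0.4,22],"twist":-2.3},{"claw":8.5,"delta_pos":[0.15,0.4,24],"twist":-2.3},{"claw":8.5,"delta_pos":[0.15,0.4,25],"twist":-2.3},{"claw":8.5,"delta_pos":[0.15,0.4,25],"twist":-2.3}]'

```text
clock: 3.95
tcp_pos: [0.6172, 0.2114, 0.0108]
orientation: [-0.001, -0.17, 0.986, -0.0]
wrist_force: [-0.1, 0.7, 0.0]
finger_gap: 0.0852
```

Call:
play_rows --moves '[{"claw":4.6,"delta_pos":[0,0,0],"twist":0},{"claw":4.6,"delta_pos":[0,0,0],"twist":0},{"claw":4.0,"delta_pos":[0,0,0],"twist":0},{"claw":4.0,"delta_pos":[0,0,0],"twist":0},{"claw":4.0,"delta_pos":[0,0,0],"twist":0},{"claw":4.0,"delta_pos":[0,0,0],"twist":0}]' --force 50

```text
clock: 4.7
tcp_pos: [0.6187, 0.2114, 0.0128]
orientation: [0.001, -0.17, 0.986, -0.0]
wrist_force: [0.3, -1.6, 5.9]
finger_gap: 0.0494
```

Call:
play_rows --moves '[{"claw":4.0,"delta_pos":[0,0,-1],"twist":0},{"claw":4.0,"delta_pos":[0,0,-3],"twist":0},{"claw":4.0,"delta_pos":[0,0,-7],"twist":0},{"claw":4.0,"delta_pos":[0,0,-11],"twist":0},{"claw":4.0,"delta_pos":[0,0,-14],"twist":0},{"claw":4.0,"delta_pos":[0,0,-16],"twist":0},{"claw":4.0,"delta_pos":[0,0,-16],"twist":0}]'

```text
clock: 5.58
tcp_pos: [0.6179, 0.2117, 0.1724]
orientation: [0.001, -0.17, 0.985, 0.0]
wrist_force: [0.3, -0.1, -7.0]
finger_gap: 0.0495
```

Run:
```python
from h import *
s=get_state(); print(s['tcp_pos'],s['orientation'],np.round(s['joint_pos'],3),s['wrist_force'],s['ft_torque'],s['finger_gap'])
i=imaging.camera_info('wrist'); im=snap('wrist','w2')
sc=snap('side','s2')
o=np.hstack([cv2.resize(im[50:350,150:500,::-1],(395,340)),cv2.resize(sc[120:420,120:440,::-1],(400,340))]); cv2.imwrite('pics/c2.png',o)
```

```text
[0.61786108 0.21172989 0.17235144] [ 8.23454848e-04 -1.69910458e-01  9.85459154e-01  1.15474294e-04] [ 0.207  0.485  0.158  1.242  0.    -0.134] [ 0.34516274 -0.12234965 -7.0023386 ] [ 0.03975654 -0.10515822 -0.04705599] 0.049489271814882524
```

View pics/c2.png

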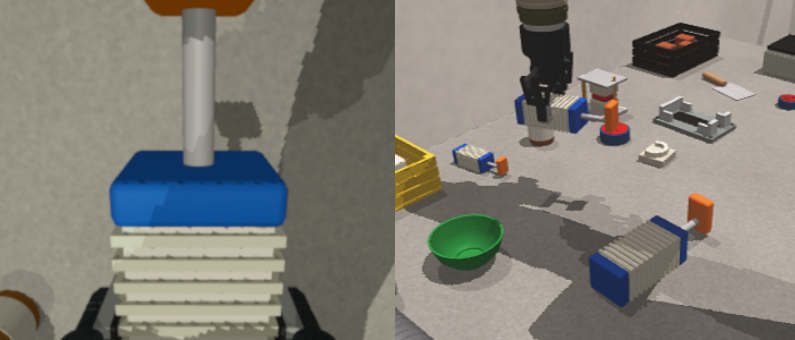

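The cartridge is held level at full length in the jaws, at about (575,110) in the side view. Next I carry it to a viewing pose beside the cradle.

Call:
play_rows --moves '[{"claw":4.0,"delta_pos":[0.3,-1.5,-2],"twist":1},{"claw":4.0,"delta_pos":[1,-5,-4],"twist":4},{"claw":4.0,"delta_pos":[1.8,-9,-6],"twist":7},{"claw":4.0,"delta_pos":[2.6,-13,-7.8],"twist":10},{"claw":4.0,"delta_pos":[3.4,-17,-7.8],"twist":13},{"claw":4.0,"delta_pos":[4.2,-21,-7.8],"twist":16},{"claw":4.0,"delta_pos":[5,-25,-7.8],"twist":19},{"claw":4.0,"delta_pos":[5.6,-28,-7.8],"twist":21},{"claw":4.0,"delta_pos":[5.8,-28.9,-7.8],"twist":21.6},{"claw":4.0,"delta_pos":[5.8,-28.9,-7.8],"twist":21.6},{"claw":4.0,"delta_pos":[5.8,-28.9,-7.8],"twist":21.6}]'

```text
clock: 7.05
tcp_pos: [0.6592, -0.079, 0.2486]
orientation: [-0.001, 0.017, 1.0, 0.0]
wrist_force: [-0.2, -0.2, -6.1]
finger_gap: 0.0496
```

Run:
```python
from h import *
import json
s=get_state(); print(s['tcp_pos'],s['orientation'],s['wrist_force'],s['finger_gap'])
i=imaging.camera_info('wrist'); json.dump({k:np.array(v).tolist() for k,v in i.items() if k in('fx','fy','cx','cy','world_to_cam')},open('w3.json','w')); im=snap('wrist','w3')
for l in [(-.08,-.048),(-.08,.048),(.08,.048),(.08,-.048)]: print(proj('wrist',[.584+l[0]+.035*l[1],-.17+l[1]-.035*l[0],.012]).round(0))
cv2.imwrite('pics/w3c.png',cv2.resize(im[0:300,20:420,::-1],(800,600),interpolation=cv2.INTER_CUBIC))
```

```text
[ 0.65918836 -0.07904799  0.24858653] [-6.95273453e-04  1.71568613e-02  9.99852491e-01  3.92741603e-04] [-0.17348277 -0.19571114 -6.08838421] 0.04961493161018423
[174.  35.]
[276.  35.]
[282. 201.]
[193. 201.]
```

View pics/w3c.png

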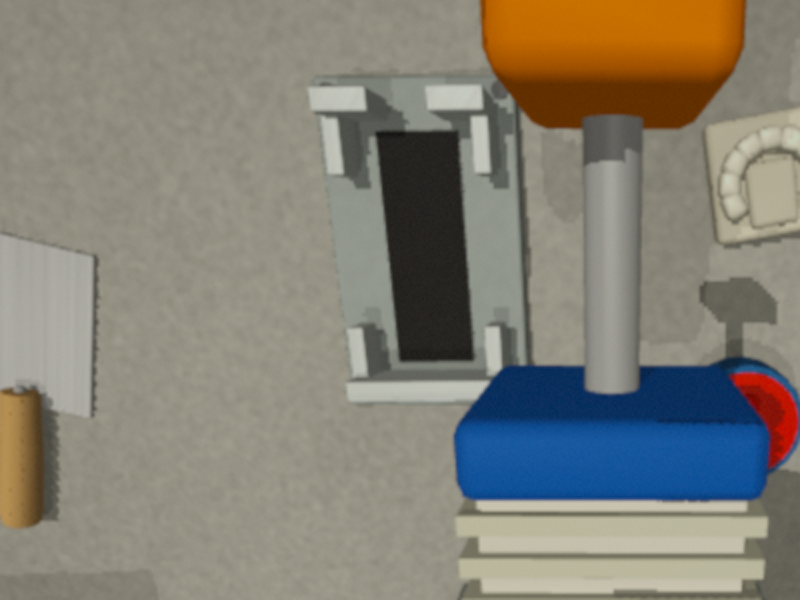

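```bash
cat > m3.py <<'E'
from h import *
import json
i=json.load(open('w3.json')); t=np.array([.65918836,-.07904799,.24858653])
P=lambda u,v,z:ray(0,(20+(u+.5)/2-.5,(v+.5)/2-.5),z,i)
st=np.array([P(*p,.0125) for p in [(376,132),(459,131),(400,361),(473,359)]]); print('strip',st[:,:2].round(4).tolist(),st.mean(0))
for z,l in [(.045,[(308,87),(366,87),(426,86),(483,86),(347,382),(348,401)]),(.012,[(316,77),(513,79),(527,366)])]: print(z,[P(*p,z)[:2].round(4).tolist() for p in l])
# cartridge in hand, world coords relative to tcp
for n,z,l in [('facebot',-.0125,[(505,366),(728,366)]),('facetop',.0375,[(457,430),(768,430)]),('rod',.0125,[(612,390)])]: print(n,[(P(*p,t[2]+z)-t)[:2].round(4).tolist() for p in l])
E
python3 m3.py
```

```text
strip [[0.5292, -0.1865], [0.5301, -0.1465], [0.6401, -0.1891], [0.6403, -0.1503]] [ 0.58494278 -0.16810484  0.0125    ]
0.045 [[0.5147, -0.2039], [0.5155, -0.1788], [0.516, -0.1529], [0.5168, -0.1282], [0.644, -0.2067], [0.6535, -0.2076]]
0.012 [[0.5047, -0.2117], [0.5086, -0.1188], [0.6451, -0.1219]]
facebot [[-0.0547, -0.0203], [-0.0531, 0.0283]]
facetop [[-0.0542, -0.0207], [-0.0525, 0.0266]]
rod [[-0.0541, 0.003]]
```

Call:
play_rows --moves '[{"claw":4.0,"delta_pos":[1,-1.5,0],"twist":-0.4},{"claw":4.0,"delta_pos":[3,-4,0],"twist":-0.4},{"claw":4.0,"delta_pos":[5,-6.5,1],"twist":-0.4},{"claw":4.0,"delta_pos":[6.7,-8.6,3],"twist":-0.4},{"claw":4.0,"delta_pos":[7.25,-9.26,6],"twist":-0.4},{"claw":4.0,"delta_pos":[7.25,-9.26,9],"twist":-0.4},{"claw":4.0,"delta_pos":[7.25,-9.26,12],"twist":-0.4},{"claw":4.0,"delta_pos":[7.25,-9.26,14],"twist":-0.4},{"claw":4.0,"delta_pos":[7.25,-9.26,15],"twist":-0.4},{"claw":4.0,"delta_pos":[7.25,-9.26,15],"twist":-0.4},{"claw":4.0,"delta_pos":[7.25,-9.26,15],"twist":-0.4}]'

```text
clock: 8.48
tcp_pos: [0.5845, -0.1706, 0.1005]
orientation: [0.001, 0.014, 1.0, -0.0]
wrist_force: [1.2, -0.2, -6.2]
finger_gap: 0.0496
```

Run:
```python
from h import *
s=get_state(); print(s['tcp_pos'],s['orientation'],s['wrist_force'],s['finger_gap'])
sc=snap('scene','s4'); sd=snap('side','d4')
p=proj('scene',[.56,-.168,.06]); q=proj('side',[.56,-.168,.06]); f=lambda im,c:cv2.resize(im[int(c[1])-55:int(c[1])+55,int(c[0])-70:int(c[0])+70,::-1],(400,314),interpolation=cv2.INTER_CUBIC)
cv2.imwrite('pics/c4.png',np.hstack([f(sc,p),f(sd,q)]))
```

```text
[ 0.58453071 -0.17055126  0.10053994] [ 9.30662787e-04  1.42638398e-02  9.99897718e-01 -4.79267722e-04] [ 1.16558066 -0.20780694 -6.20902731] 0.04958933619482195
```

View pics/c4.png

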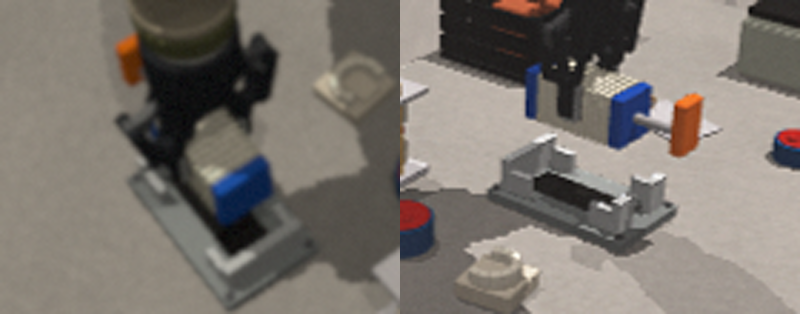

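Cartridge hovers above the pocket, level, with the handle towards the slotted wall. Lowering now.

Call:
play_rows --moves '[{"claw":4.0,"delta_pos":[0.1,0.16,1.5],"twist":0},{"claw":4.0,"delta_pos":[0.1,0.16,3],"twist":0},{"claw":4.0,"delta_pos":[0.1,0.16,4.2],"twist":0},{"claw":4.0,"delta_pos":[0.1,0.16,5.2],"twist":0},{"claw":4.0,"delta_pos":[0.1,0.16,6.0],"twist":0},{"claw":4.0,"delta_pos":[0.1,0.16,6.6],"twist":0},{"claw":4.0,"delta_pos":[0.1,0.16,7.0],"twist":0},{"claw":4.0,"delta_pos":[0.1,0.16,7.0],"twist":0}]'

```text
clock: 9.57
tcp_pos: [0.5828, -0.1686, 0.0292]
orientation: [-0.0, 0.014, 1.0, -0.0]
wrist_force: [0.6, 0.1, -6.8]
finger_gap: 0.0495
```

Call:
play_rows --moves '[{"claw":4.0,"delta_pos":[0,0,0.15],"twist":0},{"claw":4.0,"delta_pos":[0,0,0.3],"twist":0},{"claw":4.0,"delta_pos":[0,0,0.4],"twist":0},{"claw":4.0,"delta_pos":[0,0,0.4],"twist":0}]'

```text
clock: 10.07
tcp_pos: [0.5828, -0.1686, 0.0253]
orientation: [-0.0, 0.014, 1.0, -0.0]
wrist_force: [0.2, -0.8, -6.7]
finger_gap: 0.0497
```

Still carrying the full weight; continue in small steps.

Call:
play_rows --moves '[{"claw":4.0,"delta_pos":[0,0,0.1],"twist":0},{"claw":4.0,"delta_pos":[0,0,0.1],"twist":0},{"claw":4.0,"delta_pos":[0,0,0.1],"twist":0}]'

```text
clock: 10.45
tcp_pos: [0.583, -0.1687, 0.0248]
orientation: [0.0, 0.014, 1.0, -0.0]
wrist_force: [-2.4, 0.5, -0.7]
finger_gap: 0.0497
```

Call:
play_rows --moves '[{"claw":4.0,"delta_pos":[0,0,0.1],"twist":0},{"claw":4.0,"delta_pos":[0,0,0.1],"twist":0},{"claw":4.0,"delta_pos":[0,0,0.1],"twist":0}]'

```text
clock: 10.82
tcp_pos: [0.583, -0.1687, 0.0248]
orientation: [0.0, 0.014, 1.0, -0.0]
wrist_force: [-5.4, 2.7, 7.5]
finger_gap: 0.0494
```

Call:
play_rows --moves '[{"claw":5.2,"delta_pos":[0,0,-0.1],"twist":0},{"claw":6.5,"delta_pos":[0,0,-0.1],"twist":0},{"claw":8.0,"delta_pos":[0,0,-0.1],"twist":0},{"claw":8.0,"delta_pos":[0,0,-0.1],"twist":0},{"claw":8.0,"delta_pos":[0,0,-0.1],"twist":0},{"claw":8.0,"delta_pos":[0,0,-2],"twist":0},{"claw":8.0,"delta_pos":[0,0,-5],"twist":0},{"claw":8.0,"delta_pos":[0,0,-10],"twist":0},{"claw":8.0,"delta_pos":[0,0,-15],"twist":0},{"claw":8.0,"delta_pos":[0,0,-20],"twist":0},{"claw":8.0,"delta_pos":[0,0,-20],"twist":0},{"claw":8.0,"delta_pos":[0,0,-20],"twist":0}]'

```text
clock: 12.32
tcp_pos: [0.5827, -0.1686, 0.2229]
orientation: [-0.0, 0.014, 1.0, -0.0]
wrist_force: [-0.3, -0.1, -0.3]
finger_gap: 0.0799
```

Run:
```python
from h import *
s=get_state(); print(s['tcp_pos'],s['orientation'],s['wrist_force'],s['finger_gap'])
im=snap('wrist','w5'); hsv=cv2.cvtColor(im,cv2.COLOR_RGB2HSV)
for n,lo,hi,z in [('blue',(105,120,50),(125,255,255),.062),('orange',(5,150,120),(25,255,255),.072)]:
    k,l,st,ce=cv2.connectedComponentsWithStats(cv2.inRange(hsv,lo,hi))
    for j in range(1,k):
        if st[j,4]>150 and 250<ce[j,0]<400:
            b=cv2.boxPoints(cv2.minAreaRect(np.argwhere(l==j)[:,::-1].astype(np.float32))); print(n,b.round(0).tolist(),[ray('wrist',p,z)[:2].round(4).tolist() for p in b])
sd=snap('side','d5'); q=proj('side',[.56,-.168,.06]).astype(int); o=np.zeros((400,800,3),np.uint8)
o[:,:400]=cv2.resize(im[0:260,190:450,::-1],(400,400),interpolation=cv2.INTER_CUBIC); o[:,400:]=cv2.resize(sd[q[1]-55:q[1]+55,q[0]-55:q[0]+55,::-1],(400,400),interpolation=cv2.INTER_CUBIC)
cv2.imwrite('pics/c5.png',o)
```

```text
[ 0.58272271 -0.16856594  0.22288111] [-9.05545715e-05  1.43564923e-02  9.99896936e-01 -1.78070065e-05] [-0.27068796 -0.13302291 -0.31337973] 0.07989702540379776
blue [[296.0, 145.0], [354.0, 145.0], [354.0, 165.0], [296.0, 165.0]] [[0.5235, -0.1895], [0.5249, -0.1417], [0.5412, -0.1417], [0.5398, -0.1903]]
blue [[298.0, 256.0], [351.0, 256.0], [351.0, 268.0], [298.0, 268.0]] [[0.6219, -0.193], [0.6234, -0.1447], [0.6353, -0.1448], [0.6339, -0.1936]]
orange [[305.0, 71.0], [345.0, 71.0], [345.0, 89.0], [305.0, 89.0]] [[0.4691, -0.179], [0.4699, -0.1491], [0.4824, -0.1492], [0.4816, -0.1796]]
```

View pics/c5.png

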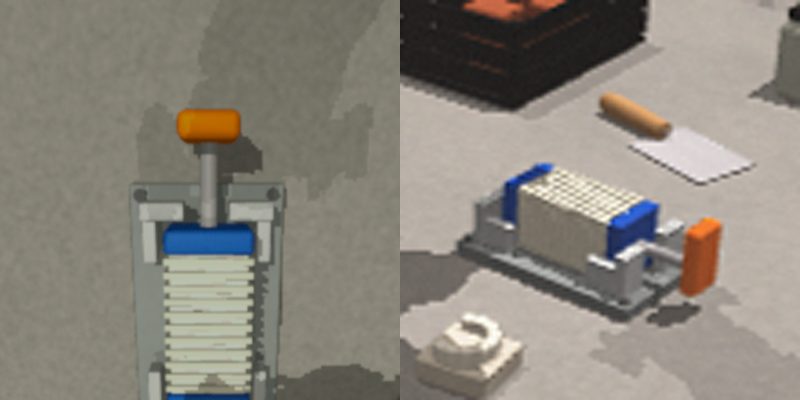

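Cartridge sits in the pocket with the rod through the slot, handle at about (209,125) in the left crop. Now the handle: move over it, then down.

Call:
play_rows --moves '[{"claw":6.0,"delta_pos":[3,0.05,0],"twist":0},{"claw":6.0,"delta_pos":[7,0.05,2],"twist":0},{"claw":6.0,"delta_pos":[10,0.05,5],"twist":0},{"claw":6.0,"delta_pos":[10.65,0.05,9],"twist":0},{"claw":6.0,"delta_pos":[10.65,0.05,13],"twist":0},{"claw":6.0,"delta_pos":[10.65,0.05,16],"twist":0},{"claw":6.0,"delta_pos":[10.65,0.05,18],"twist":0},{"claw":6.0,"delta_pos":[10.65,0.05,19],"twist":0},{"claw":6.0,"delta_pos":[10.65,0.05,19.3],"twist":0},{"claw":6.0,"delta_pos":[10.65,0.05,19.3],"twist":0},{"claw":6.0,"delta_pos":[10.65,0.05,19.3],"twist":0}]'

```text
clock: 13.8
tcp_pos: [0.4771, -0.1654, 0.0311]
orientation: [0.001, 0.014, 1.0, -0.0]
wrist_force: [0.8, 0.2, 0.7]
finger_gap: 0.0599
```

Call:
play_rows --moves '[{"claw":3.6,"delta_pos":[0,0,0],"twist":0},{"claw":3.0,"delta_pos":[0,0,0],"twist":0},{"claw":2.2,"delta_pos":[0,0,0],"twist":0},{"claw":2.2,"delta_pos":[0,0,0],"twist":0},{"claw":2.2,"delta_pos":[0,0,0],"twist":0}]' --force 50

```text
clock: 14.42
tcp_pos: [0.4768, -0.1653, 0.0309]
orientation: [0.0, 0.014, 1.0, -0.0]
wrist_force: [-0.7, -0.6, 5.7]
finger_gap: 0.0316
```

Call:
play_rows --moves '[{"claw":2.2,"delta_pos":[0.2,0,0],"twist":0},{"claw":2.2,"delta_pos":[0.5,0,0],"twist":0},{"claw":2.2,"delta_pos":[0.8,0,0],"twist":0},{"claw":2.2,"delta_pos":[1.1,0,0],"twist":0},{"claw":2.2,"delta_pos":[1.4,0,0],"twist":0},{"claw":2.2,"delta_pos":[1.7,0,0],"twist":0},{"claw":2.2,"delta_pos":[2.0,0,0],"twist":0},{"claw":2.2,"delta_pos":[2.3,0,0],"twist":0},{"claw":2.2,"delta_pos":[2.6,0,0],"twist":0},{"claw":2.2,"delta_pos":[2.9,0,0],"twist":0},{"claw":2.2,"delta_pos":[3.2,0,0],"twist":0},{"claw":2.2,"delta_pos":[3.5,0,0],"twist":0}]'

```text
clock: 15.92
tcp_pos: [0.4421, -0.1643, 0.0305]
orientation: [0.001, 0.014, 1.0, -0.0]
wrist_force: [6.1, 0.2, 3.3]
finger_gap: 0.0312
```

Call:
play_rows --moves '[{"claw":2.2,"delta_pos":[0.1,0,0],"twist":0},{"claw":2.2,"delta_pos":[0.2,0,0],"twist":0},{"claw":2.2,"delta_pos":[0.3,0,0],"twist":0},{"claw":2.2,"delta_pos":[0.3,0,0],"twist":0}]'

```text
clock: 16.42
tcp_pos: [0.4391, -0.1642, 0.0305]
orientation: [0.001, 0.014, 1.0, -0.0]
wrist_force: [5.6, -0.1, 4.7]
finger_gap: 0.0315
```

Call:
play_rows --moves '[{"claw":2.2,"delta_pos":[0.1,0,0],"twist":0},{"claw":2.2,"delta_pos":[0.2,0,0],"twist":0},{"claw":2.2,"delta_pos":[0.2,0,0],"twist":0}]'

```text
clock: 16.8
tcp_pos: [0.4371, -0.1642, 0.0305]
orientation: [0.001, 0.014, 1.0, -0.0]
wrist_force: [6.1, 0.8, 3.5]
finger_gap: 0.0312
```

Call:
play_rows --moves '[{"claw":2.2,"delta_pos":[0.1,0,0],"twist":0},{"claw":2.2,"delta_pos":[0.2,0,0],"twist":0},{"claw":2.2,"delta_pos":[0.2,0,0],"twist":0}]'

```text
clock: 17.18
tcp_pos: [0.4351, -0.1642, 0.0305]
orientation: [0.001, 0.014, 1.0, -0.0]
wrist_force: [5.3, 0.7, 2.6]
finger_gap: 0.0316
```

Call:
play_rows --moves '[{"claw":2.2,"delta_pos":[0.1,0,0],"twist":0},{"claw":2.2,"delta_pos":[0.15,0,0],"twist":0},{"claw":2.2,"delta_pos":[0.15,0,0],"twist":0}]'

```text
clock: 17.55
tcp_pos: [0.4337, -0.1642, 0.0305]
orientation: [0.001, 0.014, 1.0, -0.0]
wrist_force: [5.2, -0.1, 3.2]
finger_gap: 0.0316
```

Call:
play_rows --moves '[{"claw":2.2,"delta_pos":[0.1,0,0],"twist":0},{"claw":2.2,"delta_pos":[0.15,0,0],"twist":0},{"claw":2.2,"delta_pos":[0.15,0,0],"twist":0}]'

```text
clock: 17.92
tcp_pos: [0.4334, -0.1643, 0.0306]
orientation: [0.002, 0.014, 1.0, -0.0]
wrist_force: [10.3, -0.8, 1.2]
finger_gap: 0.0314
```

Force rose sharply with no further travel: that's the stop. Hold there 1.5 s with slight extra pull.

Call:
play_rows --moves '[{"claw":2.2,"delta_pos":[0.08,0,0],"twist":0},{"claw":2.2,"delta_pos":[0.08,0,0],"twist":0},{"claw":2.2,"delta_pos":[0.08,0,0],"twist":0},{"claw":2.2,"delta_pos":[0.08,0,0],"twist":0},{"claw":2.2,"delta_pos":[0.08,0,0],"twist":0},{"claw":2.2,"delta_pos":[0.08,0,0],"twist":0},{"claw":2.2,"delta_pos":[0.08,0,0],"twist":0},{"claw":2.2,"delta_pos":[0.08,0,0],"twist":0},{"claw":2.2,"delta_pos":[0.08,0,0],"twist":0},{"claw":2.2,"delta_pos":[0.08,0,0],"twist":0},{"claw":2.2,"delta_pos":[0.08,0,0],"twist":0},{"claw":2.2,"delta_pos":[0.08,0,0],"twist":0}]'

```text
clock: 19.42
tcp_pos: [0.4333, -0.1644, 0.0306]
orientation: [0.003, 0.014, 1.0, -0.0]
wrist_force: [12.7, -0.0, -1.1]
finger_gap: 0.0314
```

Run:
```python
from h import *
s=get_state(); print(s['tcp_pos'],s['wrist_force'])
sd=snap('side','d6'); sc=snap('scene','s6'); f=lambda im,c:cv2.resize(im[int(c[1])-55:int(c[1])+55,int(c[0])-55:int(c[0])+55,::-1],(400,400),interpolation=cv2.INTER_CUBIC)
cv2.imwrite('pics/c6.png',np.hstack([f(sc,proj('scene',[.54,-.168,.06])),f(sd,proj('side',[.54,-.168,.06]))]))
```

```text
[ 0.43328919 -0.16440247  0.03064813] [12.69796079 -0.02324754 -1.12597069]
```

View pics/c6.png

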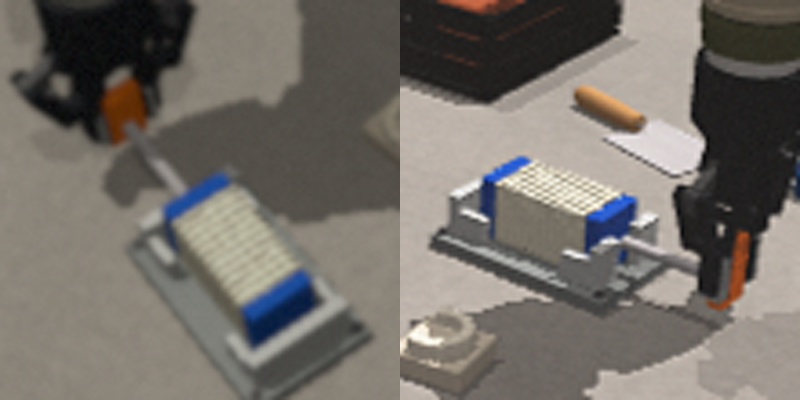

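Handle is fully out, the block is against the slotted wall and still seated. Easing back slowly.

Call:
play_rows --moves '[{"claw":2.2,"delta_pos":[-0.25,0,0],"twist":0},{"claw":2.2,"delta_pos":[-0.5,0,0],"twist":0},{"claw":2.2,"delta_pos":[-0.75,0,0],"twist":0},{"claw":2.2,"delta_pos":[-1.0,0,0],"twist":0},{"claw":2.2,"delta_pos":[-1.25,0,0],"twist":0},{"claw":2.2,"delta_pos":[-1.5,0,0],"twist":0},{"claw":2.2,"delta_pos":[-1.75,0,0],"twist":0},{"claw":2.2,"delta_pos":[-2.0,0,0],"twist":0},{"claw":2.2,"delta_pos":[-2.25,0,0],"twist":0},{"claw":2.2,"delta_pos":[-2.5,0,0],"twist":0},{"claw":2.2,"delta_pos":[-2.75,0,0],"twist":0},{"claw":2.2,"delta_pos":[-3.0,0,0],"twist":0}]'

```text
clock: 21.02
tcp_pos: [0.4609, -0.1651, 0.0307]
orientation: [0.0, 0.014, 1.0, -0.001]
wrist_force: [2.9, -1.9, 7.7]
finger_gap: 0.0316
```

Call:
play_rows --moves '[{"claw":2.2,"delta_pos":[-0.2,0,0],"twist":0},{"claw":2.2,"delta_pos":[-0.4,0,0],"twist":0},{"claw":2.2,"delta_pos":[-0.6,0,0],"twist":0},{"claw":2.2,"delta_pos":[-0.8,0,0],"twist":0},{"claw":2.2,"delta_pos":[-1.0,0,0],"twist":0},{"claw":2.2,"delta_pos":[-1.1,0,0],"twist":0},{"claw":2.2,"delta_pos":[-1.1,0,0],"twist":0},{"claw":2.2,"delta_pos":[-1.1,0,0],"twist":0}]'

```text
clock: 22.02
tcp_pos: [0.4717, -0.1654, 0.0307]
orientation: [0.0, 0.014, 1.0, -0.001]
wrist_force: [2.1, -1.6, 8.2]
finger_gap: 0.0315
```

Call:
play_rows --moves '[{"claw":2.2,"delta_pos":[-0.05,0,0],"twist":0},{"claw":2.2,"delta_pos":[-0.1,0,0],"twist":0},{"claw":2.2,"delta_pos":[-0.15,0,0],"twist":0},{"claw":2.2,"delta_pos":[-0.15,0,0],"twist":0}]'

```text
clock: 22.52
tcp_pos: [0.4731, -0.1654, 0.0308]
orientation: [0.0, 0.014, 1.0, -0.001]
wrist_force: [2.5, -0.5, 9.1]
finger_gap: 0.0312
```

Call:
play_rows --moves '[{"claw":2.2,"delta_pos":[-0.05,0,0],"twist":0},{"claw":2.2,"delta_pos":[-0.1,0,0],"twist":0},{"claw":2.2,"delta_pos":[-0.1,0,0],"twist":0}]'

```text
clock: 22.9
tcp_pos: [0.4733, -0.1654, 0.0308]
orientation: [-0.001, 0.014, 1.0, -0.001]
wrist_force: [0.1, -1.8, 9.9]
finger_gap: 0.0313
```

Force fell to zero at x = 0.4733, exactly 40 mm from the stop: home. Release and retreat.

Call:
play_rows --moves '[{"claw":3.3,"delta_pos":[0,0,0],"twist":0},{"claw":4.0,"delta_pos":[0,0,0],"twist":0},{"claw":5.0,"delta_pos":[0,0,0],"twist":0},{"claw":6.0,"delta_pos":[0,0,0],"twist":0},{"claw":6.0,"delta_pos":[0,0,0],"twist":0},{"claw":6.0,"delta_pos":[0,0,-2],"twist":0},{"claw":6.0,"delta_pos":[0,0,-5],"twist":0},{"claw":6.0,"delta_pos":[0,0,-9],"twist":0},{"claw":6.0,"delta_pos":[0,0,-14],"twist":0},{"claw":6.0,"delta_pos":[0,0,-19],"twist":0},{"claw":6.0,"delta_pos":[0,0,-19],"twist":0}]'

```text
clock: 24.28
tcp_pos: [0.4764, -0.1662, 0.2247]
orientation: [0.004, 0.014, 1.0, -0.002]
wrist_force: [0.9, 0.2, -0.6]
finger_gap: 0.0597
```

Run:
```python
from h import *
s=get_state(); print(s['clock'],s['tcp_pos'],s['wrist_force'],s['finger_gap'])
im=snap('wrist','w7'); sd=snap('side','d7'); sc=snap('scene','s7'); hsv=cv2.cvtColor(im,cv2.COLOR_RGB2HSV)
for n,lo,hi,z in [('blue',(105,120,50),(125,255,255),.062),('orange',(5,150,120),(25,255,255),.072)]:
    k,l,st,ce=cv2.connectedComponentsWithStats(cv2.inRange(hsv,lo,hi))
    for j in range(1,k):
        if st[j,4]>150 and 250<ce[j,0]<400:
            b=cv2.boxPoints(cv2.minAreaRect(np.argwhere(l==j)[:,::-1].astype(np.float32))); print(n,[ray('wrist',p,z)[:2].round(4).tolist() for p in b])
cv2.imwrite('pics/c7.png',np.hstack([cv2.resize(sc[:,:,::-1],(400,300)),cv2.resize(sd[190:340,240:440,::-1],(400,300),interpolation=cv2.INTER_CUBIC)]))
```

```text
24.275 [ 0.47643712 -0.16619449  0.22467591] [ 0.87692659  0.18549464 -0.61649089] 0.059651542495468314
blue [[0.5011, -0.1868], [0.5024, -0.1404], [0.5298, -0.1405], [0.5284, -0.1882]]
blue [[0.6217, -0.1899], [0.611, -0.1894], [0.6124, -0.1428], [0.623, -0.1429]]
orange [[0.4708, -0.179], [0.4537, -0.1748], [0.4608, -0.1454], [0.4782, -0.1491]]
```

View pics/c7.png

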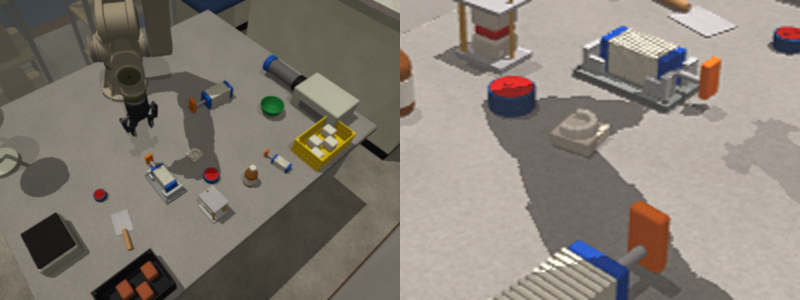

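The wrist numbers were unprojected after later camera calls with the arm still settling; retake them at rest.

Run:
```python
from h import *
s=get_state(); print(s['clock'],s['tcp_pos'],s['orientation'],np.abs(s['qvel']).max())
i=imaging.camera_info('wrist'); im=snap('wrist','w8'); hsv=cv2.cvtColor(im,cv2.COLOR_RGB2HSV)
for n,lo,hi,z in [('blue',(105,120,50),(125,255,255),.062),('orange',(5,150,120),(25,255,255),.072)]:
    k,l,st,ce=cv2.connectedComponentsWithStats(cv2.inRange(hsv,lo,hi))
    for j in range(1,k):
        if st[j,4]>150 and 250<ce[j,0]<400:
            b=cv2.boxPoints(cv2.minAreaRect(np.argwhere(l==j)[:,::-1].astype(np.float32))); print(n,b.round(0).tolist(),[ray('wrist',p,z,i)[:2].round(4).tolist() for p in b])
cv2.imwrite('pics/w8c.png',cv2.resize(im[0:320,160:480,::-1],(500,500)))
```

```text
24.425 [ 0.47368848 -0.16475332  0.2194915 ] [-4.86125909e-04  1.43197763e-02  9.99897330e-01  1.95163773e-04] 0.020090873657630945
blue [[298.0, 250.0], [350.0, 250.0], [350.0, 279.0], [298.0, 279.0]] [[0.5068, -0.1889], [0.5081, -0.1422], [0.5369, -0.1424], [0.5355, -0.1904]]
blue [[300.0, 355.0], [348.0, 355.0], [348.0, 365.0], [300.0, 365.0]] [[0.6192, -0.1928], [0.6206, -0.1449], [0.6326, -0.145], [0.6312, -0.1934]]
orange [[303.0, 220.0], [309.0, 199.0], [345.0, 209.0], [339.0, 230.0]] [[0.476, -0.1824], [0.4578, -0.1769], [0.4669, -0.147], [0.4855, -0.152]]
```

View pics/w8c.png

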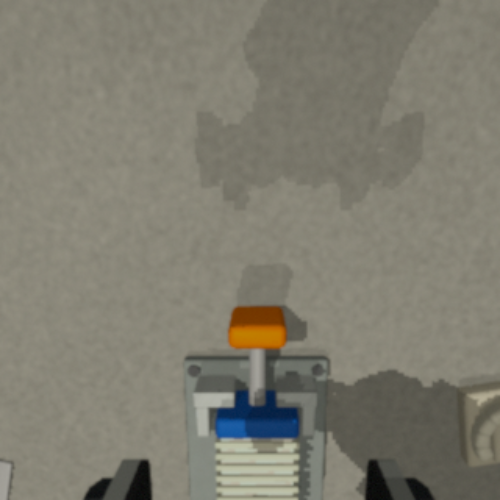

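```bash
python3 -c "
from workcell import env; print(env.hand_in())"
```

```text
the job is handed in; nothing more can be done
None
```

The middle-sized cartridge is seated in the grey cradle with its handle through the slotted end, and the job is handed in at about 24.4 s of the 56 s allowed.

- **Placing:** I lowered the cartridge until the floor took its weight, at TCP height 0.025 m as expected, then let go of it.
- **Pulling:** I gripped the handle across its 32 mm width and drew it out to the stop. There the force rose from about 5 N to 10–13 N with no more travel, at x = 0.433. I held it there for about 1.5 s.
- **Easing back:** I brought the handle back at about 20 mm/s, and slower at the end. The force fell to about 0 N at x = 0.473, exactly 40 mm from the stop, so it is home. Then I let go and moved the gripper well clear.

**Last checks:**
- The pictures show the cartridge flat and aligned in the pocket, about 3 mm nearer the slotted wall than where I set it down. That is within the pocket's 5 mm of play.
- The handle is home and the gripper touches nothing.
- The bystanders look unmoved in the last scene picture, but I did not measure them.

One check disagreed: a first wrist measurement after release was about 10 mm off because the arm was still settling. The retake at rest agreed with the rest.

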